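# Uncap the die base and drop in the flatted die

## Task

Fit the brass die that has a flat on one side into the red die base. First push the base's sprung cap down, twist it anticlockwise free of its hooks without wrenching it, and stand it right way up in the aluminium tray; then put the die in the seat, turned so that its flat matches the seat's flat and it drops fully home, and let go. Leave the two other dies standing where they are.

Things in the scene. Friction and masses are not known exactly. Their poses are not given: they have to be found in the camera images.
- base: Red cast die base fixed to the bench, foot 140 x 110 x 16 mm, pedestal 80 mm across to z = 50 mm. Origin: centre of its underside, z up. Two dark steel hooks on its +x and -x sides stand 25 to 38 mm off the axis, 22 mm wide, tops at z = 93 mm. Seen from above, each has a stop at its clockwise end and a 5 mm downward catch lip at its anticlockwise end.
- seat (a point): Centre of the seat's top rim, on the base's axis, 66 mm above the bench. Axes are the base's: the seat's own turn is NOT measured. Fixed steel ring 48 mm across, D-shaped pocket: bore 32 mm, flat 10.5 mm off the axis, 13 mm deep. The flat lies towards the base's +x, turned up to 55 degrees either way: see it from above with the cap off, or turn the die under light pressure until it drops.
- cap_grip (a point): Centre of the cap's black grip bar: 42 mm along the cap's x, 14 mm along y, 30 mm high, on a steel disc 44 mm across, 8 mm thick. Locked at the start with its x turned 27 degrees clockwise (from above) from the base's x, bar centre 104 mm above the bench. To free: grip the bar, press down 6 to 9 mm (about 11 N; bottoms at 10), turn 0.85 to 1.1 rad anticlockwise from above while down, lift.
- cap: The cap; origin: centre of the underside of its disc, 23 mm below cap_grip. Two lugs 10 mm wide reach 32 mm off the axis, turned 27 degrees anticlockwise from the bar. A sprung rubber pad 42 mm across under the disc stands on the seat's rim and presses the lugs up under the hooks with 6 N. Standing free, this point is 20 mm above the surface (bar centre 43 mm). Cap mass 0.13 kg.
- tray_floor (a point): Centre of the inner floor of the shallow fixed aluminium tray, 4 mm above the bench. Tray 150 mm along its x, 140 mm along its y, walls 4 mm thick, 14 mm high.
- die_center (a point): Centre (half-way up) of the brass die to fit, 66 mm high, about 0.22 kg, standing on its spigot. Top 50 mm: round knurled head, 26 mm diameter, to grip at any angle. Below it a flange 5 mm thick, 44 mm across, with a flat 14 mm off the axis on the die's +x side. Home when the flange lies on the seat's rim: this point 22 mm above seat (33 mm while the flats do not match).
- die_spigot (a point): Centre of the underside of the die's spigot, 33 mm below die_center. The spigot is D-shaped, 11 mm high, 30 mm diameter, with a flat 9.5 mm off the axis on the die's +x side (the same side as the flange's flat); its foot is chamfered 1.5 mm.
- round_center (a point): Centre (half-way up) of another brass die of the same size, but with a fully round flange and spigot: it does not fit. Leave it standing.
- slim_center (a point): Centre (half-way up) of a third, slimmer brass die, 48 mm high, head 16 mm and round flange 36 mm in diameter. Leave it standing.
Not all that is in view belongs to the job. What is shaped like the cap but blue is not meant. Of the things shaped like the base, the red one is meant.

How it is judged (in metres and radians):
On the way, in this order (a step that is already met when the one before it is completed fails the run):
1. the cap has been freed and lifted off the base (distance between cap_grip and seat above 0.08 m), for 0.1 s.
2. the cap stands right way up in the tray (x of cap_grip in the frame of tray_floor between -0.05 and 0.05 m and y of cap_grip in the frame of tray_floor between -0.05 and 0.05 m and height (world z) of cap_grip below 0.06 m and angle between cap_grip's own z axis and vertical below 0.35 rad), for 0.1 s.
3. the die is fully home in the seat (z of die_center in the frame of seat below 0.0245 m and horizontal distance between die_center and seat below 0.004 m and angle between die_center's own z axis and vertical below 0.07 rad), for 0.2 s.
At the end, for the whole second after the job is handed in: The die is fully home in the seat (its centre within 24.5 mm above the rim's level and 4 mm of the axis, upright within 4 degrees), and the cap stands right way up in the tray (centre within 50 mm of the tray's centre along each side, bar's centre below 60 mm, upright within 20 degrees) (all of step 2 and all of step 3); the robot touches nothing.
It fails at once if the cap is wrenched against its hooks (over 50 N) (contact force between cap and base above 50 N).
It fails at once if the round die is moved by more than 25 mm or tipped over (distance of round_center from where it was at the start of the episode above 0.025 m or angle between round_center's own z axis and vertical above 0.4 rad).
It fails at once if the slim die is moved by more than 25 mm or tipped over (distance of slim_center from where it was at the start of the episode above 0.025 m or angle between slim_center's own z axis and vertical above 0.4 rad).
It also fails if it takes over 69 s, if anything falls off the work surface, if the arm or the gripper's body presses on something with over 40 N, if the wrist force passes 120 N, or if a joint passes its speed limit or range.

## Robot

A 7-joint arm with a two-finger parallel gripper is mounted at the origin on the work surface. World frame = base frame: x ahead of the robot, y to its left, z up, the work surface at z = 0. Lengths are in mm, angles in rad, forces in N, time in s.
With the tool pointing down it reaches from about 400 to 875 mm from the base axis. Payload 4.4 kg.
Tool frame: the origin (TCP) lies midway between the tips of the shut fingers; the grasp point (between the pads) lies 19 mm behind it (ctrl.pinch_z is the distance from the TCP to the grasp point, in mm); z points along the fingers, y is the line along which they close (so a half turn about z gives the same grasp; the last joint's range is limited). The gripper opens to 85 mm and grips with 20 to 120 N. Pads are 22 mm wide; open, the fingers measure 114 mm over their backs; the gripper's body (76 mm by 85 mm) begins 54 mm behind the grasp point. The pads swing forward as they close: fully open they stand 13 mm farther back than shut.
Start: joints at [1.142, 0.628, 0.038, 1.517, -0.027, 0.996, -0.02], TCP at [230.709, -607.693, 231.313] pointing down, gripper open.
Joint ranges: [-3.06, 3.06], [-0.37, 2.12], [-1.25, 1.32], [0.18, 2.47], [-1.1, 4.24], [0.23, 1.98], [-2.94, 2.94]. Speed limits (rad/s): [2.57, 2.57, 3.14, 3.14, 3.14, 3.14, 3.14].

## Interface

Orientations are given as [roll, pitch, yaw] about the fixed x, y, z axes, in that order (R = Rz(yaw) Ry(pitch) Rx(roll)).
In Python, from cell import read_state, cams, order, ctrl gives the robot as it stands.
- The arm moves only by the tool move_arm, never from a script. Its argument "targets" is text: rows parted by semicolons, each of 7 numbers parted by spaces: the gripper's target within -1 to 1 (fully open at 1, half-way at 0, shut at -1), then the shift along the tool's x, y, z in cm, then the turn, a rotation vector about the tool's x, y, z in degrees. A call has 1 to 5 rows; each row shifts and turns the commanded pose from where the row before left it, along the tool's axes as they then stand; what a row does not reach is not made up. A row lasts 1/12 s, in which the tool goes at most 41.7 mm and 7.16 degrees, less where a joint would pass 70% of its speed; a pose out of reach is approached as far as the arm can. A call with a gripper value outside its range is refused whole. The fingers move at their own pace and stop on an object; the grip force is fixed at half the most. Time passes only in rows, so rows that do not move let the fingers close. It gives the time, the measured TCP pose, the force, the opening and the grip force at its end, in the units of the state.
- read_state(): the state, without advancing time (a new reading comes with each control period).
- cams.get_image(name): name is "side" or "top" or "wrist"; returns a dict with "color" (400x640x3 uint8, red, green, blue), "fovy" (degrees; the focal length in pixels is half the picture's height over the tangent of half this angle, whatever the lens; pixels are square), "cx", "cy" (the principal point, pixels), "rvec" (rotation vector, rad) and "tvec" (3), from world to camera coordinates, as OpenCV has them. Camera axes: x right, y down, z forward; pixel columns grow to the right and rows downward; lengths in mm; the calibration is good to about 2 mm. The wrist camera is an equidistant fisheye: a pixel r from the principal point sees the ray r / f radians off the axis. A picture is of the moment at which its call begins. There is no depth.
- order.finish_job(): hands the job in; it is judged then, once.
The state is a dict: "clock": time; "qpos": joint angles; "qd": joint speeds; "tau": joint torques, N m; "eef_pos": TCP position; "tool_rot": TCP orientation; "force": force on the tool from outside, world axes, zero at the start; "torque": the same for the moment, N m; "width": finger opening in mm; "gripper_force": force on a finger pad.
Only numpy, scipy, OpenCV 4.12 (cv2) and the standard library are available. Lean on these libraries where they do the work, as an engineer would, in place of code of your own. Each camera call takes 0.05 s, during which the arm holds its last target. There are 200 camera calls.

## Working session

There is one attempt and no reset: what is moved stays moved. The work goes in short steps, Python scripts to look and compute and a tool call to move; the robot and the scene stay as the last step left them, time stands still between calls to the robot, and variables do not carry over. Pictures are saved under pics/ and viewed, at most 10 in all, crops included, and the job is handed in when it is done.

Besides the shell and the picture viewer there is one more tool, called after "Emit:" in YAML: its name, and indented under it one key for each argument. move_arm: Moves the arm, as the interface text tells. Its arguments: {"type":"object","properties":{"targets":{"type":"string"}},"required":["targets"]}

```bash
mkdir -p pics; ls; cat > h.py <<'E'
import numpy as np, cv2, json
from scipy.spatial.transform import Rotation as R
from cell import read_state, cams, order, ctrl
def shot(n,f):
    im=cams.get_image(n); cv2.imwrite('pics/'+f+'.png',im['color'][:,:,::-1])
    json.dump({k:(np.array(v).tolist()) for k,v in im.items() if k!='color'},open('pics/'+f+'.json','w')); return im
def load(f): return json.load(open('pics/'+f+'.json')), cv2.imread('pics/'+f+'.png')
def ray(c,u,v,fish=False):
    f=200/np.tan(np.radians(c['fovy'])/2); d=np.array([u-c['cx'],v-c['cy']])/f
    if fish:
        r=np.hypot(*d)+1e-12; d=np.r_[d/r*np.sin(r),np.cos(r)]
    else: d=np.r_[d,1]
    M=R.from_rotvec(np.ravel(c['rvec'])).as_matrix(); return -M.T@np.ravel(c['tvec']), M.T@d
def plane(c,u,v,z,fish=False):
    o,d=ray(c,u,v,fish); return (o+d*(z-o[2])/d[2]).round(1)
def proj(c,p):
    M=R.from_rotvec(np.ravel(c['rvec'])).as_matrix(); q=M@np.array(p)+np.ravel(c['tvec']); f=200/np.tan(np.radians(c['fovy'])/2)
    return q[:2]/q[2]*f+[c['cx'],c['cy']]
E
python3 - <<'E'
from h import *
for n in('top','side'):
    im=shot(n,n+'0'); print(n,im['fovy'],im['cx'],im['cy'],ray(im,320,200))
s=read_state();print(s)
E
```

```text
pics
top 46.24180531537078 313.25411045469997 209.219722833786 (array([ 301.28979493,   41.57679165, 1112.33626207]), array([ 0.15160962, -0.02738764, -0.9883619 ]))
side 55.327024036602204 315.6004207932419 193.91040323418483 (array([-76.83321928, 547.11609054, 679.50552927]), array([ 0.54347553, -0.53610925, -0.64622669]))
{'clock': 0.1, 'qpos': array([ 1.14218991,  0.62925293,  0.03846516,  1.51829038, -0.02699717,
        0.99632141, -0.02001059]), 'qd': array([ 0.00026911, -0.00160529,  0.00157369, -0.00229244, -0.00133217,
       -0.00101739, -0.00142437]), 'tau': array([ 2.84104499e-03, -5.64534187e+01,  1.23084571e+00, -1.93977034e+01,
        1.14080802e-02,  5.40000445e-03, -6.60683327e-06]), 'eef_pos': array([ 230.49465261, -607.13963454,  230.47473671]), 'tool_rot': array([-3.13983944e+00,  3.28119165e-05,  3.62780388e-01]), 'force': array([-0.0987842 , -0.4218421 ,  0.50923953]), 'torque': array([0.06601209, 0.0408215 , 0.04556074]), 'gripper_force': 0.0, 'width': 85.04492020885954}
```

View pics/top0.png

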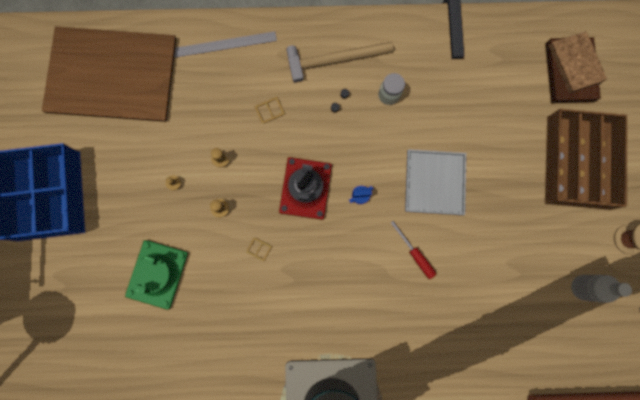

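View pics/side0.png

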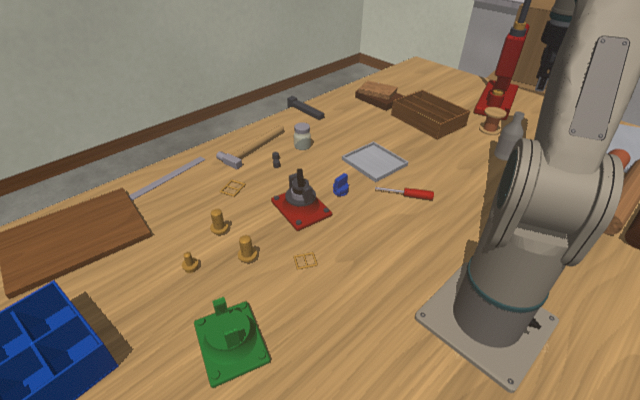

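```bash
cat > m.py <<'E'
from h import *
c,b=load('top0'); hsv=cv2.cvtColor(b,cv2.COLOR_BGR2HSV)
def rect(m,z,x0,x1,y0,y1):
    k=np.zeros_like(m);k[y0:y1,x0:x1]=m[y0:y1,x0:x1]
    cs,_=cv2.findContours(k,cv2.RETR_EXTERNAL,cv2.CHAIN_APPROX_NONE); q=max(cs,key=cv2.contourArea)[:,0]
    P=np.array([plane(c,u,v,z)[:2] for u,v in q],np.float32); return cv2.minAreaRect(P)
red=cv2.inRange(hsv,(0,150,60),(8,255,255))|cv2.inRange(hsv,(172,150,60),(180,255,255))
print('base',rect(red,14,260,350,140,235))
tr=cv2.inRange(hsv,(0,0,110),(180,50,255))
print('tray',rect(tr,12,395,475,140,225))
br=cv2.inRange(hsv,(8,150,60),(30,255,255))
for n,(u,v) in dict(a=(220,156),s=(174,182),b=(220,207)).items(): print(n,plane(c,u,v,30))
E
python3 m.py; python3 - <<'E'
import cv2,numpy as np
b=cv2.imread('pics/top0.png'); s=cv2.imread('pics/side0.png')
o=lambda i,x,y,w,h,f:cv2.resize(i[y:y+h,x:x+w],None,fx=f,fy=f,interpolation=2)
A=np.hstack([o(b,160,140,80,80,5),o(b,265,145,80,80,5)]);B=np.hstack([o(s,175,200,90,75,4.44),o(s,265,155,90,75,4.44)])[:200*2,:800]
B=cv2.resize(B,(800,200*333//200//1)); cv2.imwrite('pics/z.png',cv2.resize(np.vstack([A,B]),(654,600)))
E
```

```text
base ((500.2449645996094, 45.26600646972656), (108.15855407714844, 137.1476287841797), 79.9850845336914)
tray ((507.8717956542969, -266.90447998046875), (142.570556640625, 151.9447021484375), 84.92425537109375)
a [578.2 244.9  30. ]
s [518.3 352.5  30. ]
b [456.5 244.9  30. ]
```

View pics/z.png

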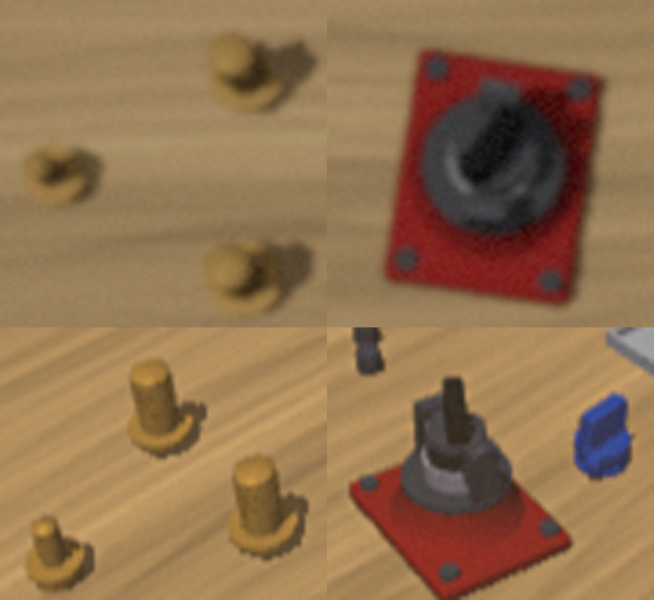

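Emit:
move_arm:
  targets: "1 2.4 -2.6 0 0 0 0;1 2.4 -2.6 0 0 0 0;1 2.4 -2.6 0 0 0 0;1 2.4 -2.6 0 0 0 0;1 2.4 -2.6 0 0 0 0"

```text
clock: 0.52
eef_pos: [296.9, -441.7, 230.9]
tool_rot: [-3.141, 0.0, 0.362]
force: [0.6, 0.2, -0.2]
width: 85.6
gripper_force: 0.0
```

Emit:
move_arm:
  targets: "1 2.4 -2.6 0 0 0 0;1 2.4 -2.6 0 0 0 0;1 2.4 -2.6 0 0 0 0;1 2.4 -2.6 0 0 0 0;1 2.4 -2.6 0 0 0 0"

```text
clock: 0.93
eef_pos: [363.0, -277.7, 231.2]
tool_rot: [-3.141, 0.0, 0.363]
force: [1.0, 0.6, 0.6]
width: 85.6
gripper_force: 0.0
```

Emit:
move_arm:
  targets: "1 2.4 -2.6 0 0 0 0;1 2.4 -2.6 0 0 0 0;1 2.4 -2.6 0 0 0 0;1 2.4 -2.6 0 0 0 0;1 2.4 -2.6 0 0 0 0"

```text
clock: 1.35
eef_pos: [429.0, -113.6, 231.3]
tool_rot: [-3.141, 0.0, 0.363]
force: [-0.2, 0.1, -0.2]
width: 85.4
gripper_force: 0.0
```

Emit:
move_arm:
  targets: "1 2.4 -2.6 0 0 0 0;1 2.4 -2.6 0 0 0 0;1 2.4 -2.6 0 0 0 0;1 2.4 -2.6 0 0 0 0;0 2.4 -2.6 0 0 0 0"

```text
clock: 1.77
eef_pos: [495.1, 50.5, 231.2]
tool_rot: [-3.142, 0.0, 0.363]
force: [1.0, 1.1, 0.6]
width: 75.2
gripper_force: 0.0
```

Emit:
move_arm:
  targets: "0 0 0 0 0 0 -6;0 0 0 0 0 0 -6;0 0 0 0 0 0 -6;0 0 0 0 0 0 -6;0 0 0 0 0 0 -6"

```text
clock: 2.18
eef_pos: [494.6, 48.9, 231.0]
tool_rot: [-3.141, 0.001, 0.892]
force: [0.2, 0.2, -0.9]
width: 42.7
gripper_force: 0.0
```

Emit:
move_arm:
  targets: "0 0 0 0 0 0 -6;0 0 0 0 0 0 -6;0 0 0 0 0 0 -6;0 0 0 0 0 0 -6;0 0 0 0 0 0 -6"

```text
clock: 2.6
eef_pos: [494.6, 48.7, 231.0]
tool_rot: [-3.141, 0.0, 1.415]
force: [0.6, 0.4, 0.8]
width: 42.7
gripper_force: 0.0
```

Emit:
move_arm:
  targets: "0 0 0 0 0 0 -6;0 0 0 0 0 0 -6;0 0 0 0 0 0 -6;0 0 0 0 0 0 -6;0 0 0 0 0 0 -6"

```text
clock: 3.02
eef_pos: [494.6, 48.6, 231.1]
tool_rot: [-3.141, -0.0, 1.939]
force: [-0.5, -0.4, -0.5]
width: 42.6
gripper_force: 0.0
```

Emit:
move_arm:
  targets: "0 0 0 0 0 0 -6;0 0 0 0 0 0 -6;0 0 0 0 0 0 -6;0 0 0 0 0 0 -6;0 0 0 0 0 0 -6"

```text
clock: 3.43
eef_pos: [494.6, 48.6, 231.0]
tool_rot: [-3.141, -0.0, 2.462]
force: [0.2, 0.3, 0.7]
width: 42.5
gripper_force: 0.0
```

```bash
python3 - <<'E'
from h import *
im=shot('wrist','w1'); s=read_state(); print(s['eef_pos'],s['tool_rot'],s['qpos'],im['fovy'],im['cx'],im['cy'],ray(im,320,200,True))
E
```

```text
[494.67505525  48.621549   230.97616217] [-3.14112673e+00 -6.63483457e-04  2.46659323e+00] [ 0.28350414  0.47059796 -0.62544225  1.9230454   0.35731166  0.86055815
  0.36841164] 65.70646984690485 321.84026754061824 195.92132211735378 (array([432.67028467,  98.37740487, 373.93608706]), array([ 0.24709898, -0.20751004, -0.94651026]))
```

View pics/w1.png

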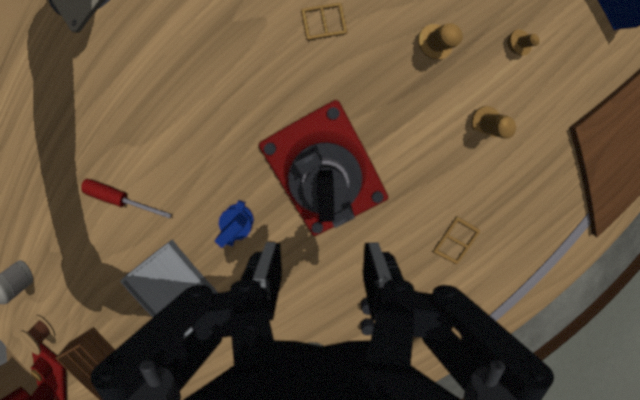

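```bash
python3 - <<'E'
from h import *
c,b=load('w1'); hsv=cv2.cvtColor(b,cv2.COLOR_BGR2HSV)
def big(m,x0,x1,y0,y1):
    k=np.zeros_like(m);k[y0:y1,x0:x1]=m[y0:y1,x0:x1]
    cs,_=cv2.findContours(k,cv2.RETR_EXTERNAL,cv2.CHAIN_APPROX_NONE); return max(cs,key=cv2.contourArea)[:,0]
def rect(q,z): return cv2.minAreaRect(np.array([plane(c,u,v,z,True)[:2] for u,v in q],np.float32))
red=cv2.inRange(hsv,(0,150,50),(8,255,255))|cv2.inRange(hsv,(172,150,50),(180,255,255))
print('base',rect(big(red,250,400,90,245),15))
bar=cv2.inRange(hsv,(0,0,0),(180,255,38)); q=big(bar,305,345,160,225); print('bar',rect(q,119),q.min(0),q.max(0))
tr=cv2.inRange(hsv,(0,0,90),(180,60,255)); print('tray',rect(big(tr,110,212,235,330),10))
o=lambda x,y,w,h,f:cv2.resize(b[y:y+h,x:x+w],None,fx=f,fy=f,interpolation=2)
cv2.imwrite('pics/z2.png',np.hstack([o(410,10,60,60,6.5),o(460,90,60,60,6.5)]))
cv2.imwrite('pics/z3.png',np.hstack([o(410,10,60,60,6.5),o(460,90,60,60,6.5)]))
E
```

```text
base ((501.3899841308594, 46.8409423828125), (108.01236724853516, 137.19992065429688), 79.90741729736328)
bar ((496.940185546875, 47.02198028564453), (34.15473937988281, 52.71162414550781), 62.12302780151367) [305 165] [344 224]
tray ((471.6556701660156, -252.49594116210938), (115.0790023803711, 75.41033172607422), 84.87374114990234)
```

View pics/z2.png

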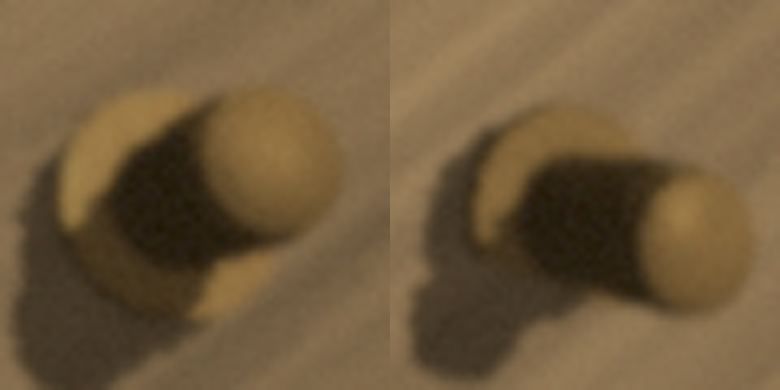

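Emit:
move_arm:
  targets: "0 -0.63 0.21 0 0 0 -1.6;0 0 0 3.5 0 0 0;0 0 0 3.5 0 0 0;0 0 0 3 0 0 0;0 0 0 2 0 0 0"

```text
clock: 3.9
eef_pos: [499.6, 45.8, 108.6]
tool_rot: [-3.139, -0.002, 2.482]
force: [-0.0, -1.0, 0.2]
width: 42.8
gripper_force: 0.0
```

Emit:
move_arm:
  targets: "0 0 0 1 0 0 0;0 0 0 0.8 0 0 0;-1 0 0 0 0 0 0;-1 0 0 0 0 0 0;-1 0 0 0 0 0 0"

```text
clock: 4.32
eef_pos: [502.0, 46.7, 94.4]
tool_rot: [3.14, 0.001, 2.485]
force: [0.9, 0.4, -4.7]
width: 13.1
gripper_force: 60.4
```

Emit:
move_arm:
  targets: "-1 0 0 0 0 0 0;-1 0 0 0 0 0 0;-1 0 0 0 0 0 0"

```text
clock: 4.57
eef_pos: [502.0, 46.7, 94.3]
tool_rot: [3.14, 0.002, 2.485]
force: [-0.1, 1.1, 5.2]
width: 13.1
gripper_force: 61.6
```

Emit:
move_arm:
  targets: "-1 0 0 0.2 0 0 0;-1 0 0 0.2 0 0 0;-1 0 0 0.2 0 0 0;-1 0 0 0.1 0 0 0;-1 0 0 0 0 0 0"

```text
clock: 4.98
eef_pos: [502.0, 46.7, 87.3]
tool_rot: [3.14, 0.002, 2.485]
force: [-1.1, 0.1, 8.1]
width: 12.8
gripper_force: 62.1
```

Emit:
move_arm:
  targets: "-1 0 0 0.05 0 0 -4;-1 0 0 0 0 0 -4;-1 0 0 0 0 0 -4;-1 0 0 0 0 0 -4;-1 0 0 0 0 0 -4"

```text
clock: 5.4
eef_pos: [502.3, 46.5, 87.1]
tool_rot: [3.141, 0.003, 2.837]
force: [-0.6, 0.4, 8.8]
width: 12.9
gripper_force: 62.1
```

Emit:
move_arm:
  targets: "-1 0 0 0 0 0 -4;-1 0 0 0 0 0 -4;-1 0 0 0 0 0 -4;-1 0 0 0 0 0 -4;-1 0 0 0 0 0 -4"

```text
clock: 5.82
eef_pos: [502.4, 46.4, 87.1]
tool_rot: [-3.141, 0.003, -3.097]
force: [0.2, -1.2, 8.5]
width: 13.3
gripper_force: 62.1
```

Emit:
move_arm:
  targets: "-1 0 0 0 0 0 -4;-1 0 0 0 0 0 -4;-1 0 0 0 0 0 -4;-1 0 0 0 0 0 -4;-1 0 0 0 0 0 0"

```text
clock: 6.23
eef_pos: [502.5, 46.4, 87.0]
tool_rot: [-3.141, 0.003, -2.818]
force: [0.2, -0.1, 8.4]
width: 13.0
gripper_force: 62.2
```

Emit:
move_arm:
  targets: "-1 0 0 -0.5 0 0 0;-1 0 0 -1 0 0 0;-1 0 0 -2 0 0 0;-1 0 0 -2 0 0 0;-1 0 0 -2 0 0 0"

```text
clock: 6.65
eef_pos: [500.3, 46.1, 161.7]
tool_rot: [-3.142, -0.002, -2.821]
force: [-0.2, 0.2, -1.3]
width: 12.6
gripper_force: 60.7
```

Emit:
move_arm:
  targets: "-1 0 0 -2 0 0 0;-1 0 0 -2 0 0 0;-1 0 0 -1 0 0 0;-1 0 0 0 0 0 0"

```text
clock: 6.98
eef_pos: [502.1, 46.6, 212.8]
tool_rot: [-3.14, 0.003, -2.821]
force: [0.5, -0.1, -0.7]
width: 13.0
gripper_force: 60.8
```

```bash
python3 - <<'E'
from h import *
im=shot('wrist','w2'); s=read_state(); print(s['eef_pos'],s['tool_rot'],s['qpos'],s['force'],s['width'])
E
```

```text
[501.3478035   46.14577877 211.35779275] [-3.14070025e+00  1.18037729e-03 -2.82128531e+00] [ 0.45040671  0.5860321  -0.90411943  1.92782219  0.58325221  0.91199958
  1.14421751] [ 0.54178199  0.24983712 -1.68826783] 13.041854315854552
```

View pics/w2.png

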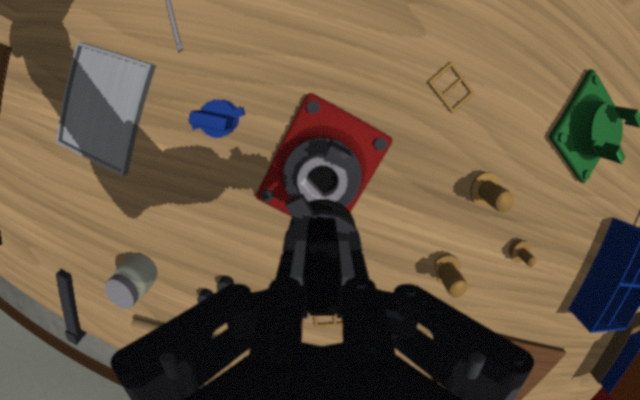

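Emit:
move_arm:
  targets: "-1 1.2 -3.7 0 0 0 0;-1 1.2 -3.7 0 0 0 0;-1 1.2 -3.7 0 0 0 0;-1 1.2 -3.7 0 0 0 0;-1 1.1 -3.7 0 0 0 0"

```text
clock: 7.45
eef_pos: [501.9, -149.7, 209.2]
tool_rot: [3.14, -0.003, -2.82]
force: [0.4, 0.9, -1.1]
width: 13.0
gripper_force: 60.7
```

Emit:
move_arm:
  targets: "-1 1.1 -3.8 0 0 0 0;-1 1.1 -3.8 0 0 0 0;-1 1.1 -3.8 0 0 0 0;-1 0 0 3.5 0 0 0;-1 0 0 3.5 0 0 0"

```text
clock: 7.87
eef_pos: [507.8, -270.4, 139.1]
tool_rot: [-3.14, 0.001, -2.828]
force: [-0.3, 1.4, -1.7]
width: 12.9
gripper_force: 60.8
```

Emit:
move_arm:
  targets: "-1 0 0 3.5 0 0 0;-1 0 0 3.5 0 0 0;-1 0 0 2 0 0 0;-1 0 0 0.5 0 0 0;-1 0 0 0 0 0 0"

```text
clock: 8.28
eef_pos: [506.2, -265.4, 43.3]
tool_rot: [3.138, -0.004, -2.82]
force: [-0.3, 0.2, -0.6]
width: 12.7
gripper_force: 60.7
```

```bash
python3 - <<'E'
from h import *
c,b=load('w2'); g=cv2.cvtColor(b,cv2.COLOR_BGR2GRAY)
# gray along world-angle spokes at z=66
O=np.array([501.4,46.6]); M=R.from_rotvec(np.ravel(c['rvec'])).as_matrix(); f=200/np.tan(np.radians(c['fovy'])/2)
def pj(p):
    q=M@p+np.ravel(c['tvec']); r=np.hypot(q[0],q[1]); t=np.arctan2(r,q[2]); return q[:2]/r*t*f+[c['cx'],c['cy']]
print(pj(np.r_[O,66]))
img=np.zeros((30*12,30*12),np.float32); # rectified top view 60mm, 6px/mm; up=+x, left=+y
n=360; mx=np.zeros((n,n),np.float32);my=mx.copy()
for i in range(n):
    for j in range(n):
        mx[i,j],my[i,j]=pj(np.array([O[0]+(180-i)/6,O[1]+(180-j)/6,66]))
r=cv2.remap(b,mx,my,cv2.INTER_CUBIC); cv2.imwrite('pics/seat.png',cv2.resize(r,(500,500)))
E
```

```text
[322.52907545 180.20434848]
```

View pics/seat.png

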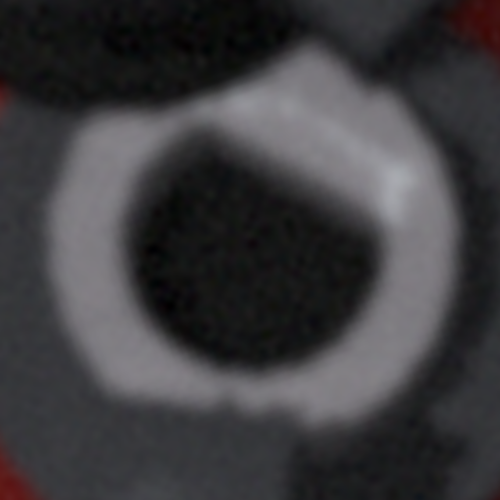

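Emit:
move_arm:
  targets: "-1 0 0 0.4 0 0 0;-1 0 0 0 0 0 0;-1 0 0 0.1 0 0 0;-1 0 0 0 0 0 0"

```text
clock: 8.62
eef_pos: [508.8, -266.7, 41.9]
tool_rot: [-3.14, 0.001, -2.821]
force: [-0.2, -0.4, -1.0]
width: 12.7
gripper_force: 60.7
```

```bash
python3 - <<'E'
from h import *
b=cv2.imread('pics/seat.png',0); b=cv2.GaussianBlur(b,(7,7),0)
for lo,hi in((215,370),):
    for th in (50,70,90):
        P=[]
        for x in range(lo,hi,5):
            col=b[:,x]; y=260
            while col[y]<th: y-=1
            P.append((x,y))
        P=np.array(P);k=np.polyfit(P[:,0],P[:,1],1);print(th,np.degrees(np.arctan(k[0])),np.abs(np.polyval(k,P[:,0])-P[:,1]).max())
E
```

```text
50 30.044534380402563 2.5951612903225794
70 29.41037679952311 2.6572580645160997
90 29.012609049516804 3.018145161290306
```

Emit:
move_arm:
  targets: "-1 0 0 0.2 0 0 0;-1 0 0 0.1 0 0 0;-1 0 0 0.1 0 0 0;-1 0 0 0 0 0 0"

```text
clock: 8.95
eef_pos: [508.2, -266.6, 37.1]
tool_rot: [-3.141, 0.0, -2.821]
force: [-0.7, -0.0, 2.4]
width: 12.9
gripper_force: 61.2
```

Emit:
move_arm:
  targets: "0 0 0 0 0 0 0;0 0 0 0 0 0 0;0 0 0 -1 0 0 0;0 0 0 -3 0 0 0;0 0 0 -3.5 0 0 0"

```text
clock: 9.37
eef_pos: [506.7, -265.6, 111.5]
tool_rot: [3.138, -0.003, -2.82]
force: [0.8, -0.3, -0.4]
width: 43.0
gripper_force: 0.0
```

Emit:
move_arm:
  targets: "0 0 0 -3.5 0 0 0;0 0 0 -3.5 0 0 0;0 0 0 -3.5 0 0 0;0 -1.7 3.2 0 0 0 0;0 -1.7 3.2 0 0 0 0"

```text
clock: 9.78
eef_pos: [521.3, -196.6, 219.6]
tool_rot: [-3.138, 0.004, -2.827]
force: [0.7, -0.4, 0.2]
width: 42.6
gripper_force: 0.0
```

Emit:
move_arm:
  targets: "0 -1.7 3.2 0 0 0 0;0 -1.7 3.2 0 0 0 0;0 -1.7 3.2 0 0 0 0;0 -1.7 3.2 0 0 0 0;0 -1.7 3.2 0 0 0 0"

```text
clock: 10.2
eef_pos: [550.3, -14.4, 217.6]
tool_rot: [-3.141, 0.001, -2.82]
force: [1.0, -1.0, 0.2]
width: 42.5
gripper_force: 0.0
```

Emit:
move_arm:
  targets: "0 -1.7 3.2 0 0 0 0;0 -1.7 3.2 0 0 0 0;0 -1.7 3.2 0 0 0 0;0 -1.7 3.2 0 0 0 0;0 -1.7 3.2 0 0 0 0"

```text
clock: 10.62
eef_pos: [580.5, 164.4, 217.6]
tool_rot: [3.142, 0.0, -2.82]
force: [1.2, -0.2, 0.5]
width: 42.6
gripper_force: 0.0
```

Emit:
move_arm:
  targets: "0 -1.7 3.2 0 0 0 0;0 -1.7 3.2 0 0 0 0;0 -1.7 3.2 0 0 0 0;0 0 0 0 0 0 0;0 0 0 0 0 0 0"

```text
clock: 11.03
eef_pos: [597.4, 273.3, 217.5]
tool_rot: [3.139, 0.0, -2.816]
force: [-0.5, -0.7, 0.4]
width: 43.0
gripper_force: 0.0
```

```bash
cat >> h.py <<'E'
def rectify(c,b,O,z,half,n=400):
    M=R.from_rotvec(np.ravel(c['rvec'])).as_matrix(); f=200/np.tan(np.radians(c['fovy'])/2)
    g=half*(1-2*np.arange(n)/n); X,Y=np.meshgrid(O[0]+g,O[1]+g,indexing='ij')
    q=np.stack([X,Y,np.full_like(X,z)],-1)@M.T+np.ravel(c['tvec']); r=np.hypot(q[...,0],q[...,1]); s=np.arctan2(r,q[...,2])/r*f
    return cv2.remap(b,(q[...,0]*s+c['cx']).astype(np.float32),(q[...,1]*s+c['cy']).astype(np.float32),cv2.INTER_CUBIC)
E
python3 - <<'E'
from h import *
im=shot('wrist','w3'); im2=shot('top','t3'); s=read_state(); print(s['eef_pos'],s['tool_rot'],s['qpos'],s['width'])
c,b=load('w3')
cv2.imwrite('pics/d3.png',np.hstack([rectify(c,b,O,14,50,390) for O in ((578,245),(456,245))]))
E
```

```text
[598.60876407 268.81720015 216.97370056] [-3.14061052e+00 -4.87021773e-04 -2.82072080e+00] [-0.01928607  0.77422572 -0.82626243  1.49815591  0.60309542  1.13762941
  0.93061218] 42.712951677790876
```

View pics/d3.png

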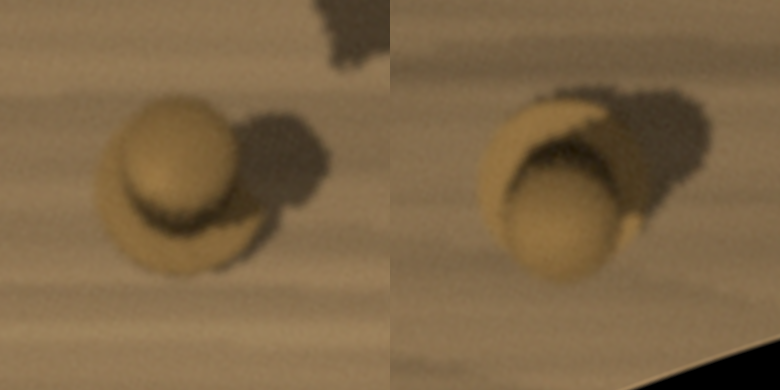

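Emit:
move_arm:
  targets: "0 -2.6 -0.9 0 0 0 0;0 -2.6 -0.9 0 0 0 0;0 0 0 0 0 0 0;0 0 0 0 0 0 0"

```text
clock: 11.47
eef_pos: [655.1, 265.9, 216.3]
tool_rot: [-3.141, -0.001, -2.825]
force: [-0.4, 0.4, -0.2]
width: 42.7
gripper_force: 0.0
```

```bash
python3 - <<'E'
from h import *
shot('wrist','wa')
E
```

Emit:
move_arm:
  targets: "0 3.9 1.3 0 0 0 0;0 3.9 1.3 0 0 0 0;0 3.8 1.3 0 0 0 0;0 0 0 0 0 0 0;0 0 0 0 0 0 0"

```text
clock: 11.93
eef_pos: [527.9, 268.6, 217.5]
tool_rot: [-3.14, -0.001, -2.816]
force: [1.0, -0.2, 0.1]
width: 42.7
gripper_force: 0.0
```

```bash
python3 - <<'E'
from h import *
shot('wrist','wb'); s=read_state(); print(s['eef_pos'],s['tool_rot'])
T=[]
for n,O in (('wa',(578,245)),('wb',(456,245))):
    c,b=load(n); T.append(rectify(c,b,O,16,32,390))
for t in T:
    for k in range(0,390,61): cv2.circle(t,(k,2),2,(0,0,255),-1)
cv2.imwrite('pics/d4.png',np.hstack(T))
E
```

```text
[530.5174781  268.62489088 217.63298043] [-3.14019671e+00  6.69320414e-04 -2.81937000e+00]
```

View pics/d4.png

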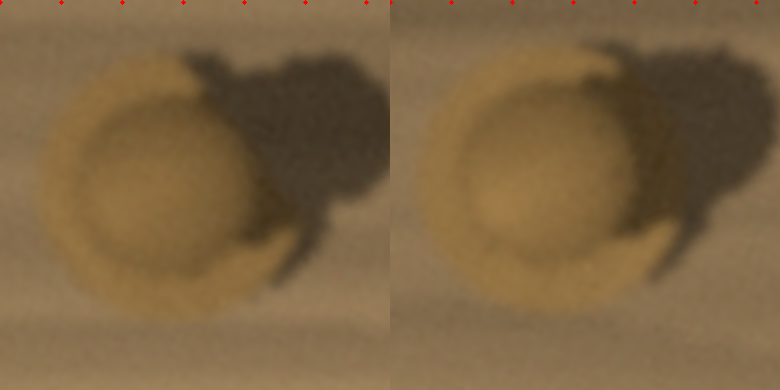

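Emit:
move_arm:
  targets: "0.1 -2 -1.7 0 0 0 0;0.1 -2 -1.7 0 0 0 0;0.1 0 0 0 0 0 7;0.1 0 0 0 0 0 7;0.1 0 0 0 0 0 7"

```text
clock: 12.4
eef_pos: [581.8, 248.7, 216.7]
tool_rot: [3.141, 0.0, 3.086]
force: [-0.2, -0.4, -0.8]
width: 47.1
gripper_force: 0.0
```

Emit:
move_arm:
  targets: "0.1 0 0 0 0 0 7;0.1 0 0 0 0 0 7;0.1 0 0 0 0 0 7;0.1 0 0 0 0 0 7;0.1 0 0 0 0 0 7"

```text
clock: 12.82
eef_pos: [581.5, 249.1, 217.0]
tool_rot: [3.141, 0.001, 2.477]
force: [-0.2, 0.3, 0.1]
width: 46.8
gripper_force: 0.0
```

Emit:
move_arm:
  targets: "0.1 0 0 3.5 0 0 0;0.1 0 0 3.5 0 0 0;0.1 0 0 1 0 0 0;0.1 0 0 0 0 0 0;0.1 0 0 0 0 0 0"

```text
clock: 13.23
eef_pos: [580.9, 249.8, 137.2]
tool_rot: [3.141, -0.0, 2.484]
force: [0.0, 0.1, 0.1]
width: 46.8
gripper_force: 0.0
```

```bash
python3 - <<'E'
from h import *
s=read_state(); print(s['eef_pos'],s['tool_rot'],s['qpos'])
E
```

```text
[580.86097284 249.83431269 137.24181135] [ 3.14100217e+00 -1.93076922e-04  2.48434867e+00] [-0.13419304  0.76341644 -0.53832395  1.64723097  0.48325198  0.86651288
  0.04470399]
```

Emit:
move_arm:
  targets: "0.1 0.03 -0.15 3 0 0 0;0.1 0 0 3 0 0 0;0.1 0 0 2.5 0 0 0;0.1 0 0 1.2 0 0 0;0.1 0 0 0.5 0 0 0"

```text
clock: 13.65
eef_pos: [579.3, 248.8, 34.6]
tool_rot: [3.142, -0.0, 2.485]
force: [0.5, -0.1, 0.3]
width: 47.1
gripper_force: 0.0
```

Emit:
move_arm:
  targets: "-1 0 0 0 0 0 0;-1 0 0 0 0 0 0;-1 0 0 0 0 0 0;-1 0 0 0 0 0 0;-1 0 0 0 0 0 0"

```text
clock: 14.07
eef_pos: [580.2, 249.5, 36.6]
tool_rot: [3.139, 0.001, 2.485]
force: [-0.3, 1.0, 6.6]
width: 23.9
gripper_force: 59.6
```

Emit:
move_arm:
  targets: "-1 0 0 -1 0 0 0;-1 0 0 -2.5 0 0 0;-1 0 0 -3.5 0 0 0;-1 0 0 -3.5 0 0 0;-1 0 0 -1.5 0 0 0"

```text
clock: 14.48
eef_pos: [580.3, 250.0, 159.8]
tool_rot: [3.136, 0.002, 2.485]
force: [0.3, 1.9, -1.8]
width: 24.2
gripper_force: 59.2
```

Emit:
move_arm:
  targets: "-1 -1 -3.5 0 0 0 0;-1 -1 -3.5 0 0 0 0;-1 -1 -3.5 0 0 0 0;-1 -1 -3.5 0 0 0 0;-1 -1 -3.4 0 0 0 0"

```text
clock: 14.9
eef_pos: [511.0, 78.5, 155.3]
tool_rot: [-3.141, 0.0, 2.485]
force: [-0.4, -1.3, -2.2]
width: 24.0
gripper_force: 59.5
```

Emit:
move_arm:
  targets: "-1 -1.2 -3.4 0 0 0 -5;-1 0 0 0 0 0 -6;-1 0 0 0 0 0 -6;-1 0 0 0 0 0 -6;-1 0 0 0 0 0 -5.5"

```text
clock: 15.32
eef_pos: [500.9, 45.4, 155.5]
tool_rot: [-3.141, 0.0, 2.987]
force: [0.4, -0.5, -1.2]
width: 24.3
gripper_force: 59.7
```

Emit:
move_arm:
  targets: "-1 0 0 0 0 0 0;-1 0 0 0 0 0 0;-1 0 0 0 0 0 0"

```text
clock: 15.57
eef_pos: [501.0, 46.0, 155.0]
tool_rot: [-3.141, 0.0, 2.98]
force: [-0.3, 0.3, -2.1]
width: 24.2
gripper_force: 59.7
```

```bash
python3 - <<'E'
from h import *
shot('wrist','w5');shot('side','s5');shot('top','t5');s=read_state(); print(s['eef_pos'],s['tool_rot'],s['force'])
c,b=load('w5'); d,e=load('side0')
p=proj(json.load(open('pics/s5.json')),(502,46,120)).astype(int); e=cv2.imread('pics/s5.png')[p[1]-45:p[1]+45,p[0]-45:p[0]+45]
cv2.imwrite('pics/z5.png',np.hstack([cv2.resize(b[60:280,200:440],(436,400)),cv2.resize(e,(360,400))[:, :360]]))
E
```

```text
[501.0213262  46.188208  154.9365275] [-3.14128551e+00  1.27303340e-04  2.98166139e+00] [-0.4531199  -0.74653944 -1.60365161]
```

View pics/z5.png

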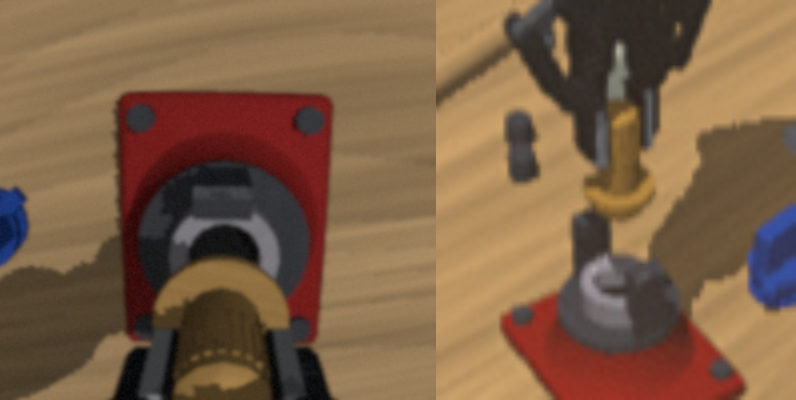

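```bash
python3 - <<'E'
from h import *
from scipy.optimize import least_squares
c,b=load('w5'); hsv=cv2.cvtColor(b,cv2.COLOR_BGR2HSV); m=cv2.inRange(hsv,(12,90,90),(28,255,255))
P=[]
for u in range(290,355,3):
    for v in range(190,245):   # first brass pixel below dark bore/ring
        if m[v:v+4,u].all(): P.append(plane(c,u,v-.5,134.4,True)[:2]); break
P=np.array(P); f=lambda p:np.hypot(*(P-p[:2]).T)-22
r=least_squares(f,[501,46],loss='soft_l1'); print(len(P),r.x,np.abs(r.fun).round(1))
h=2.9817; d=r.x-[501,46.2]; print('tool x,y off',d@[np.cos(h),np.sin(h)],d@[np.sin(h),-np.cos(h)])
E
```

```text
22 [500.22450667  45.61208019] [0.1 0.2 0.2 0.1 0.2 0.1 0.1 0.  0.1 0.2 0.2 0.2 0.1 0.1 0.1 0.1 0.  0.2
 0.1 0.2 0.1 0. ]
tool x,y off 0.6719974093763081 -0.7038885478890209
```

Emit:
move_arm:
  targets: "-1 -0.15 0.08 1.5 0 0 0;-1 0 0 1.5 0 0 0;-1 0 0 1.5 0 0 0;-1 0 0 0.4 0 0 0;-1 0 0 0 0 0 0"

```text
clock: 16.13
eef_pos: [501.9, 46.6, 105.0]
tool_rot: [-3.141, -0.002, 2.983]
force: [-0.2, 0.4, -1.3]
width: 24.5
gripper_force: 59.6
```

Emit:
move_arm:
  targets: "-1 0 0 0.2 0 0 0;-1 0 0 0.2 0 0 0;-1 0 0 0.1 0 0 0;-1 0 0 0 0 0 0;-1 0 0 0 0 0 0"

```text
clock: 16.55
eef_pos: [502.9, 46.7, 101.2]
tool_rot: [3.141, 0.001, 2.982]
force: [-0.4, 0.2, -1.7]
width: 24.1
gripper_force: 59.7
```

Emit:
move_arm:
  targets: "-1 0 0 0.1 0 0 0;-1 0 0 0.1 0 0 0;-1 0 0 0.1 0 0 0;-1 0 0 0 0 0 0"

```text
clock: 16.88
eef_pos: [502.5, 46.7, 97.6]
tool_rot: [-3.142, -0.0, 2.983]
force: [-0.3, -0.1, -2.2]
width: 24.1
gripper_force: 59.7
```

It's entering freely.

Emit:
move_arm:
  targets: "-1 0 0 0.15 0 0 0;-1 0 0 0.15 0 0 0;-1 0 0 0.1 0 0 0;-1 0 0 0 0 0 0"

```text
clock: 17.22
eef_pos: [502.6, 46.6, 93.5]
tool_rot: [-3.142, -0.0, 2.983]
force: [-1.4, 1.0, -2.3]
width: 24.0
gripper_force: 59.7
```

Emit:
move_arm:
  targets: "-1 0 0 0.1 0 0 0;-1 0 0 0.1 0 0 0;-1 0 0 0 0 0 0"

```text
clock: 17.47
eef_pos: [502.6, 46.7, 91.8]
tool_rot: [-3.142, 0.0, 2.983]
force: [-1.1, 0.1, -2.4]
width: 24.5
gripper_force: 59.6
```

Emit:
move_arm:
  targets: "-1 0 0 0.1 0 0 0;-1 0 0 0 0 0 0;-1 0 0 0.05 0 0 0;-1 0 0 0 0 0 0"

```text
clock: 17.8
eef_pos: [502.7, 46.7, 91.6]
tool_rot: [-3.141, 0.001, 2.983]
force: [-4.4, -0.5, 12.6]
width: 24.3
gripper_force: 61.2
```

Emit:
move_arm:
  targets: "-1 0 0 -0.1 0 0 0;-0.2 0 0 0 0 0 0;0 0 0 0 0 0 0;0 0 0 0 0 0 0;0 0 0 0 0 0 0"

```text
clock: 18.22
eef_pos: [502.9, 46.6, 91.3]
tool_rot: [3.142, 0.0, 2.982]
force: [-0.3, -0.2, 0.3]
width: 42.7
gripper_force: 0.0
```

Emit:
move_arm:
  targets: "0 0 0 -1 0 0 0;0 0 0 -3 0 0 0;0 0 0 -3.5 0 0 0;0 0 0 -3.5 0 0 0;0 0 0 0 0 0 0"

```text
clock: 18.63
eef_pos: [506.3, 48.5, 207.6]
tool_rot: [3.138, 0.01, 2.983]
force: [0.5, 0.3, 0.3]
width: 42.9
gripper_force: 0.0
```

```bash
python3 - <<'E'
from h import *
from scipy.optimize import least_squares
shot('wrist','w6');shot('side','s6');shot('top','t6');s=read_state(); print(s['eef_pos'],s['force'],s['width'])
# head-top height of die in side view: topmost brass pixel near the axis
c,b=load('s6'); hsv=cv2.cvtColor(b,cv2.COLOR_BGR2HSV); m=cv2.inRange(hsv,(12,120,70),(28,255,255))
u0,v0=proj(c,(502,46.5,121)); print('exp head top',u0,v0,'11mm higher',proj(c,(502,46.5,132)))
k=np.zeros_like(m); k[int(v0)-25:int(v0)+35,int(u0)-14:int(u0)+14]=m[int(v0)-25:int(v0)+35,int(u0)-14:int(u0)+14]
n,l,st,ce=cv2.connectedComponentsWithStats(k); print(st[1:],ce[1:].round(1))
for p in ((490,46.5,121),(502,46.5,68)): print(proj(c,p))
for z in (121,71):
  print([proj(c,(502+r*np.cos(a),46.5+r*np.sin(a),z)).round(1).tolist() for r in ((13,) if z==121 else (22,)) for a in (2.36,-.785,0.785,3.93)])
E
```

```text
[502.56974384  46.22423916 201.74833426] [-0.1821074   0.57960206 -0.61685619] 42.539807557136015
exp head top 300.2372961623728 172.56323072943837 11mm higher [300.14823674 168.94508177]
[[286 147  28  48 821]
 [312 182   1   1   1]] [[299.4 168.7]
 [312.  182. ]]
[303.4838948  174.66982305]
[300.6486131  189.27348917]
[[300.0, 175.7], [300.5, 169.5], [295.0, 172.5], [305.5, 172.7]]
[[300.2, 193.8], [301.1, 183.1], [292.0, 188.2], [309.2, 188.5]]
```

```bash
python3 - <<'E'
from h import *
c,b=load('t6'); hsv=cv2.cvtColor(b,cv2.COLOR_BGR2HSV); 
k=cv2.inRange(hsv,(0,0,0),(180,255,60)); m=np.zeros_like(k); m[150:216,405:467]=k[150:216,405:467]
n,l,st,ce=cv2.connectedComponentsWithStats(m)
for s,q in zip(st[1:],ce[1:]):
    if s[4]>15: print(s,plane(c,*q,50))
print('expect',proj(c,(508,-266,47)))
E
```

```text
[432 153  28   8 105] [ 560.6 -285.9   50. ]
[434 161   9   6  16] [ 544.7 -262.7   50. ]
[413 168  17  17  41] [ 514.2 -221.3   50. ]
[405 188   6  10  16] [ 476.3 -189.9   50. ]
expect [439.22684695 178.66615588]
```

```bash
python3 - <<'E'
from h import *
for n in ('top','side'):
    c,b=load(n[0]+'6'); u,v=proj(c,(508,-266,40)).astype(int); print(n,u,v)
    g=cv2.cvtColor(b,cv2.COLOR_BGR2GRAY); print(g[v-20:v+21:2,u-24:u+25:2])
E
```

```text
top 438 179
[[121 118 118 115 110  90  67  57  58  50  54  60  58  62  62  68  59  47
   56  57  53  54  55  57  54]
 [119 120 115 103  78  62  58  56  60  59  62  54  56  54  59  59  67  72
   75  82  79  78  75  69  65]
 [122 118 101  74  61  61  53  62  61  54  54  53  51  59  70  81  92  97
   94  95  92  93  94  92  83]
 [118  94  69  63  59  60  64  59  56  51  52  62  68  89  97 101 104 103
  100 101  96  96  93  94  96]
 [ 91  64  62  60  60  61  66  55  57  54  65  83  98 102 104 104 102 100
   96  97  98  97  98  95  93]
 [ 66  64  62  62  64  60  56  55  62  73  95 100 101 102 104 100 100 103
   98  98  96  99  95  98  99]
 [ 57  62  64  66  57  49  57  65  82  99 101 105 100 103 100 100  99 100
   99  98  97  98  97 101  95]
 [ 62  70  66  62  52  53  64  86 100 100  99 102 103 102 103 101 100 102
   96  98  98  98  96  97  96]
 [ 70  67  62  55  53  65  84  98 102  99 102 101  98  99  98  98 102  99
   97  99  97  98  97 100  97]
 [ 68  58  57  53  64  85  96  98  97  95  97  99 102  96  97  99  95  99
   99  99  99  97  99  97  99]
 [ 63  58  54  64  87  93  95  93  99 
[... 2636 characters left out ...]
96  45  48  67  61  52  49  80  97  94
   95  94  94  93  94  91  89]
 [ 95  93  94  94  94  93  95  96  96  45  44  58  71  47  45  66  95  94
   90  91  92  92  90  97  93]
 [ 90  91  95  94  93  92  94  93  95  70  46  40  40  38  46  88  93  97
  147 146 146 142 144 167 169]
 [ 90  88  90  94  97  94  94  94 100 145 145 141 141 139 147 171 168 169
  169 169 166 167 167 166 166]
 [ 94  91  89  85 146 171 172 170 170 167 165 165 168 168 166 164 166 165
  166 167 168 169 168 137 102]
 [ 87  85  90 105 116 130 162 171 168 167 166 166 164 166 167 166 166 166
  167 166 167 148 118 101 118]
 [136 138 152 146 125 117 108 145 171 169 170 169 168 167 164 167 168 168
  167 154 121 104 116 139 152]]
```

```bash
python3 -c "
from h import *
print(order.finish_job())"
```

```text
the job is handed in; nothing more can be done
None
```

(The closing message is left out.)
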